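# Clamp a valve block from the spares drawer in the crank clamp

## Task

Lift the aluminium valve block out of its narrow slot in the blue drawer and stand it upright on the green clamp, lengthways and centred between the open jaws (you will need to set it down on the way and take it again across its narrow sides). Let go of it, then take the crank's red free-spinning grip and wind it clockwise, seen from above, round and round to its stop without letting go part-way, so that the orange spring pad holds the block against the fixed jaw. Let go of the grip and leave the filter, bracket, bearing and screwdriver where they are.

Things in the scene. Friction and masses are not known exactly. Their poses are not given: they have to be found in the camera images.
- block_center (a point): centre of the loose aluminium valve block, 56 mm (its x) by 38 mm (its y) by 50 mm high (its z, up), 0.2 to 0.4 kg, two brass-rimmed ports on top. It starts upright, lengthways in one of the drawer's three slots, its top 2 mm below the slot walls; finger room only at its two ends (+x and -x faces)
- drawer: blue open drawer, fixed, 160 (x) by 156 (y) by 56 mm high, origin at the centre of its underside, floor 4 mm thick. Two grey dividers make three slots along its x, each 46 mm wide and 150 mm long, centred at y = -50, 0 and +50 mm; block, filter and bracket lie in one each
- clamp: the fixed clamp's green base, 110 (x) by 290 mm (y, from -150 to +140 mm), 20 mm high, origin on its underside. z up, y along the jaws' travel towards the fixed jaw, which ends at y = +127. Both jaws are 50 mm wide in x, tops 69 to 70 mm above the bench. A gearbox 70 mm square and 86 mm high stands at y = -100
- seat (a point): point on the clamp's bed, 20 mm above the bench, under the centre of the block once clamped; axes as clamp. The fixed steel jaw's face is at y = +28 mm, the facing orange spring pad at y = -46 mm with the crank at 0, 1.91 mm nearer per rad of crank. The block's 56 mm length goes along y; fingers do not fit between its ends and the jaws
- crank_axis (a point): point on the crank's upright axis, level with the middle of the grip, 135 mm above the bench, fixed to the clamp (axes as clamp), 177 mm to the -y side of seat. The crank's hub below it reaches 112 mm above the bench
- grip_center (a point): centre of the crank's red grip, an upright cylinder 25 mm in diameter, 110 to 160 mm above the bench, which spins freely about its own axis on the end of the crank's level arm (top 108 mm above the bench), 55 mm from the crank's axis. About 2 to 4 N on the grip turns the crank; it stays where it is left
- crank (a joint): crank angle in rad, growing clockwise seen from above, from 0 to a hard stop at 12.57 (two turns); starts between 0 and 2. At 0 and at the stop the arm points along +x of the clamp, at 1.57 along -y, away from the jaws. It drives the moving jaw; the pad meets the block at about 9.4 and is then pressed in on its spring (2 N per mm, 6 mm at the stop)
- grip: the same red grip, origin at the centre of its underside (110 mm above the bench)
- pad: orange spring pad on the moving jaw, 50 mm wide, 6 mm thick, 48 mm high; its face is 31 mm to the +y side of this origin, which lies on the bed
- block: the valve block again, origin at the centre of its underside
- filter: bystander: mesh filter cartridge lying in a slot, 96 by 38 by 38 mm, black ends; origin at the centre of its underside
- bracket: bystander: dark steel L-bracket in a slot, 70 by 38 mm, 42 mm high; origin at the centre of its underside
- bearing: bystander: steel bearing ring on the bench, 62 mm outside, 18 mm high; origin at the centre of its underside
- screwdriver: bystander: green-handled screwdriver lying on the bench beyond the clamp; origin at its middle
Not all that is in view belongs to the job. Of the things that look like the block, the largest one is meant.

How it is judged (in metres and radians):
On the way:
1. the block stands upright on the clamp's bed, lengthways between the open jaws, and is let go, before the crank is wound (x of block_center in the frame of seat between -0.012 and 0.012 m and z of block_center in the frame of seat between 0.021 and 0.029 m and angle between the x axis of block_center and the y axis of seat, either way round below 0.2 rad and angle between block_center's own z axis and vertical below 0.1 rad and contact force between the fingers and block below 0.05 N and value of joint crank below 2.8 rad), for 0.2 s.
At the end, for the whole second after the job is handed in: crank wound to its stop (past 12.1 of 12.57 rad); block upright on the bed (6 degrees, 4 mm in height), lengthways between the jaws (0.2 rad), within 12 mm of their middle sideways and 4 mm of the seat along, at rest, pressed by the pad with over 4 N; block and grip released (x of block_center in the frame of seat between -0.012 and 0.012 m and z of block_center in the frame of seat between 0.021 and 0.029 m and angle between the x axis of block_center and the y axis of seat, either way round below 0.2 rad and angle between block_center's own z axis and vertical below 0.1 rad and y of block_center in the frame of seat between -0.004 and 0.004 m and value of joint crank above 12.1 rad and contact force between pad and block above 4 N and linear speed of block below 0.02 m/s and contact force between the fingers and block below 0.05 N and contact force between the fingers and grip below 0.05 N); the robot touches nothing.
It fails at once if the filter is disturbed (moved more than 30 mm) (distance of filter from where it was at the start of the episode above 0.03 m).
It fails at once if the bracket is disturbed (moved more than 30 mm) (distance of bracket from where it was at the start of the episode above 0.03 m).
It fails at once if the bearing is disturbed (moved more than 30 mm) (distance of bearing from where it was at the start of the episode above 0.03 m).
It fails at once if the screwdriver is disturbed (moved more than 30 mm) (distance of screwdriver from where it was at the start of the episode above 0.03 m).
It fails at once if the crank's grip is let go part-way through the winding (crank between 2.8 and 11.8 rad with no finger on the grip) (value of joint crank between 2.8 and 11.8 rad and contact force between the fingers and grip below 0.02 N).
It also fails if it takes over 72 s, if anything falls off the work surface, if the arm or the gripper's body presses on something with over 40 N, if the wrist force passes 120 N, or if a joint passes its speed limit or range.

## Robot

A 7-joint arm with a two-finger parallel gripper is mounted at the origin on the work surface. World frame = base frame: x ahead of the robot, y to its left, z up, the work surface at z = 0. Lengths are in mm, angles in rad, forces in N, time in s.
With the tool pointing down it reaches from about 400 to 750 mm from the base axis. Payload 19.5 kg.
Tool frame: the origin (TCP) lies on the centre line of the jaws, within the pads' length; the fingertips stand 11 mm ahead of it and the grasp point (between the pads) lies 8 mm behind it; z points along the fingers, y is the direction in which the jaws open and shut (so a half turn about z gives the same grasp; the last joint's range is limited). The gripper opens to 85 mm and grips with 20 to 120 N. Pads are 22 mm wide; open, the fingers measure 114 mm over their backs; the gripper's body (76 mm by 85 mm) begins 54 mm behind the grasp point. The pads swing forward as they close: fully open they stand 13 mm farther back than shut.
Start: joints at [-1.288, 0.707, -0.028, 1.485, 0.022, 0.951, -0.075], TCP at [183.481, 544.914, 242.268] pointing down, gripper open.
Joint ranges: [-2.71, 2.71], [-0.32, 2.16], [-1.57, 1.52], [0, 2.45], [-1.46, 4.6], [0, 2.02], [-2.83, 2.83]. Speed limits (rad/s): [1.89, 1.89, 2.57, 2.57, 3.01, 3.01, 3.01].

## Interface

Orientations are given as a 3x3 rotation matrix whose columns are the frame's x, y, z axes.
In Python, from cell import manip gives the robot as it stands. The module is installed in compiled form; this text tells all that it offers.
- The arm moves only by the tool servo_tool, never from a script. Its argument "motion" is a list of rows, each a list of 7 numbers: the shift along the world's x, y, z in mm, then the turn, a rotation vector about the world's x, y, z in units of 10 degrees (1.0 is 10 degrees), then the gripper's target within -1 to 1 (fully open at 1, half-way at 0, shut at -1). In form: [[tx, ty, tz, ax, ay, az, fingers], ...]. A call has 1 to 8 rows; each row is the pose to reach, as a shift and turn from the pose commanded when the call began; what a row does not reach only later rows make up. A row lasts 1/8 s, in which the tool goes at most 62.5 mm and 10.7 degrees, less where a joint would pass 70% of its speed; a pose out of reach is approached as far as the arm can. A call with a gripper value outside its range is refused whole. The fingers move at their own pace and stop on an object; the grip force is fixed at half the most. Time passes only in rows, so rows that repeat a pose let the fingers close. It gives the time, the measured TCP pose, the force and the opening at its end, in the units of the state.
- manip.state(): the state, without advancing time (a new reading comes with each control period).
- manip.camera(name): name is "scene" or "top"; returns a dict with "image" (480x640x3 uint8, blue, green, red), "K" (3x3 intrinsics, pixels), "camera_from_world" (4x4, takes a point from world to camera coordinates). Camera axes: x right, y up, looking along -z (the intrinsics and any distortion apply to the point x, -y, -z); pixel columns grow to the right and rows downward; lengths in mm; the calibration is good to about 2 mm. A picture is of the moment at which its call begins. There is no depth.
- manip.sign_off(): hands the job in, once; it reports no verdict.
The state is a dict: "clock": time; "joint_positions": joint angles; "joint_vel": joint speeds; "joint_torque": joint torques, N m; "position": TCP position; "tcp_rot": TCP orientation; "ft_force": force on the tool from outside, world axes, zero at the start; "wrist_torque": the same for the moment, N m; "gripper_width": opening from 0.0 (shut) to 1.0 (fully open).
Only numpy, scipy, OpenCV 4.12 (cv2) and the standard library are available. Lean on these libraries where they do the work, as an engineer would, in place of code of your own. Each camera call takes 0.05 s, during which the arm holds its last target.

## Working session

There is one attempt and no reset: what is moved stays moved. The work goes in short steps, Python scripts to look and compute and a tool call to move; the robot and the scene stay as the last step left them, time stands still between calls to the robot, and variables do not carry over. Pictures are saved under pics/ and viewed, and the job is handed in when it is done.

Besides the shell and the picture viewer there is one more tool, called after "Request:" in YAML: its name, and indented under it one key for each argument. servo_tool: Moves the arm, as the interface text tells. Its arguments: {"type":"object","properties":{"motion":{"type":"array"}},"required":["motion"]}

```bash
mkdir -p pics; ls
python3 - <<'E'
from cell import manip
import cv2,numpy as np
np.set_printoptions(precision=4,suppress=True)
print(manip.state())
for n in("scene","top"):
    c=manip.camera(n);cv2.imwrite(f"pics/{n}0.png",c["image"]);print(n,c["K"],c["camera_from_world"],[k for k in c])
    np.savez(f"{n}_cal.npz",K=c["K"],T=c["camera_from_world"])
E
```

```text
pics
{'clock': 0.0, 'joint_positions': array([-1.2877,  0.7071, -0.0276,  1.485 ,  0.022 ,  0.9509, -0.0755]), 'joint_vel': array([-0.0011,  0.0003, -0.0004,  0.0005,  0.0006, -0.0014,  0.0017]), 'joint_torque': array([  0.0001, -88.3217,   1.2347, -23.6152,   0.0169,   0.0067,
         0.    ]), 'position': array([183.3892, 544.6707, 241.8249]), 'tcp_rot': array([[-0.9477,  0.3191, -0.0004],
       [ 0.3191,  0.9477, -0.0011],
       [-0.    , -0.0012, -1.    ]]), 'ft_force': array([-0.0699, -0.8183,  0.2219]), 'wrist_torque': array([-0.0322,  0.0406,  0.0149]), 'gripper_width': 0.9951298357998176}
scene [[580.7663   0.     321.3738]
 [  0.     580.7663 241.352 ]
 [  0.       0.       1.    ]] [[    0.0493     0.9988    -0.0035  -137.8037]
 [   -0.8018     0.0416     0.5961   385.5806]
 [    0.5955    -0.0266     0.8029 -1500.7885]
 [    0.         0.         0.         1.    ]] ['image', 'K', 'camera_from_world']
top [[552.3561   0.     321.6857]
 [  0.     552.3561 245.0977]
 [  0.       0.       1.    ]] [[  -0.0237   -0.9997   -0.0008  136.3897]
 [   0.9714   -0.0232    0.2362 -580.0659]
 [  -0.2362    0.0048    0.9717 -956.591 ]
 [   0.        0.        0.        1.    ]] ['image', 'K', 'camera_from_world']
```

View pics/scene0.png

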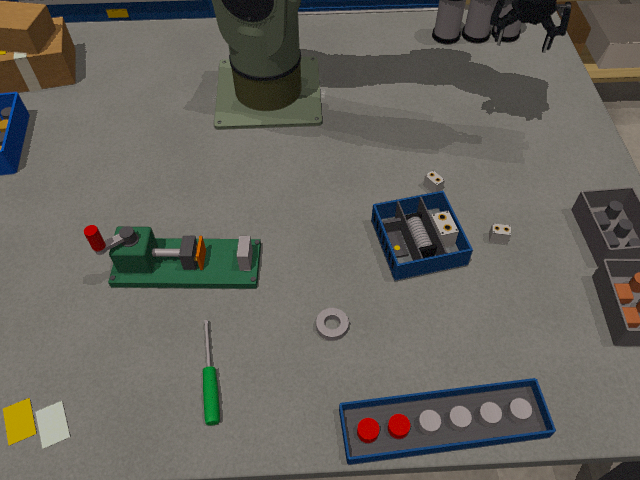

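View pics/top0.png

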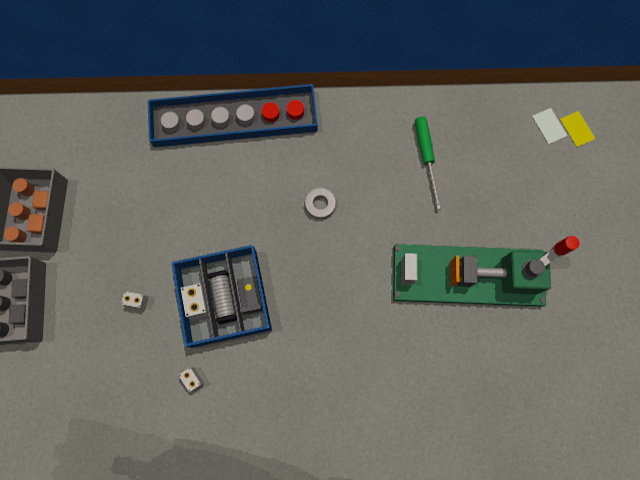

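The block candidates in the top view are (193,300) in the drawer slot, (132,299) on the bench and (190,380) on the bench. The one in the drawer is the largest and lies in a slot as described. I'll confirm it with enlarged crops.

Run:
```python
import cv2
t=cv2.imread("pics/top0.png");s=cv2.imread("pics/scene0.png")
def crop(im,x,y,w,h,f,n): cv2.imwrite("pics/"+n,cv2.resize(im[y:y+h,x:x+w],None,fx=f,fy=f,interpolation=cv2.INTER_CUBIC))
crop(t,120,240,160,120,5,"c_top_dr.png")
crop(t,380,220,210,100,3.8,"c_top_cl.png")
crop(s,365,170,155,116,5,"c_sc_dr.png")
crop(s,75,210,200,90,4,"c_sc_cl.png")
```

```text
(no output)
```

View pics/c_top_dr.png

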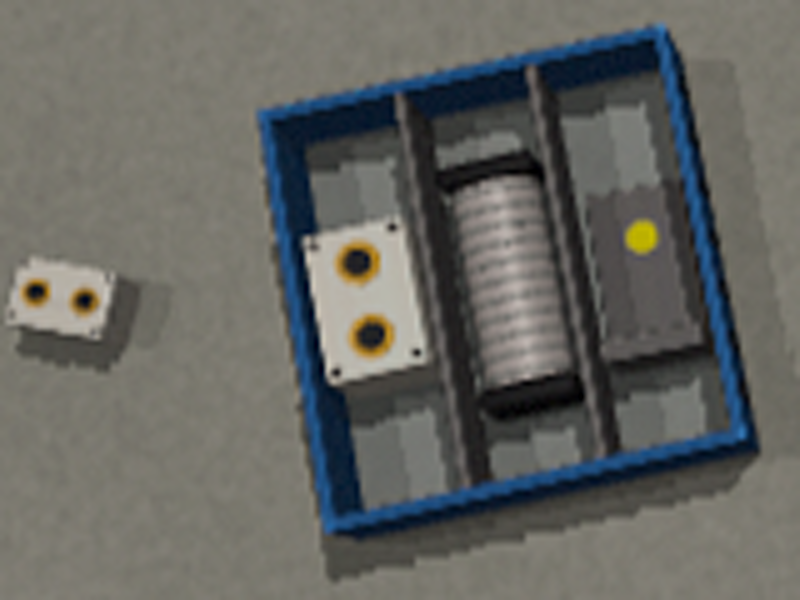

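View pics/c_top_cl.png

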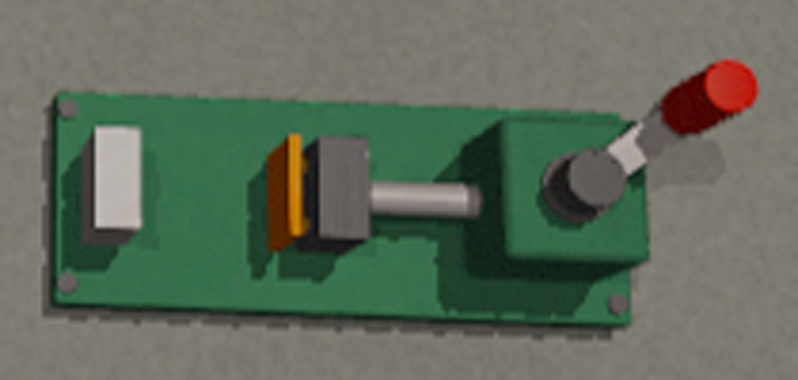

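View pics/c_sc_dr.png

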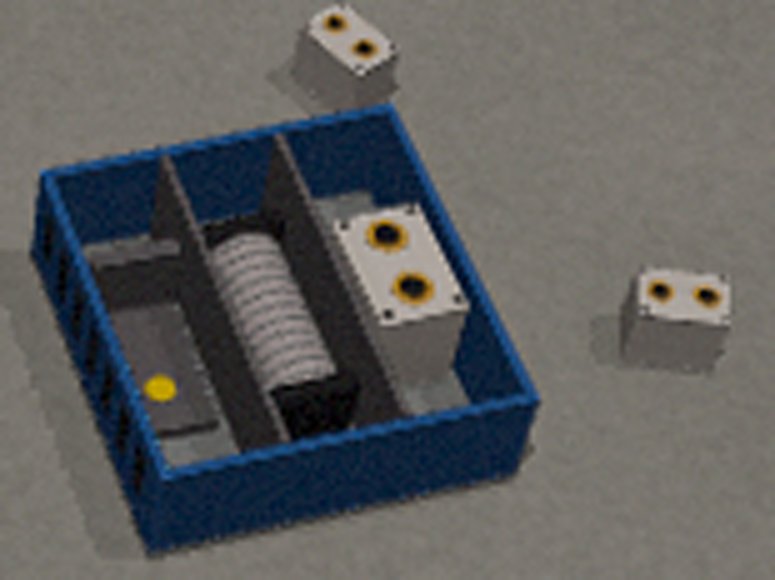

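View pics/c_sc_cl.png

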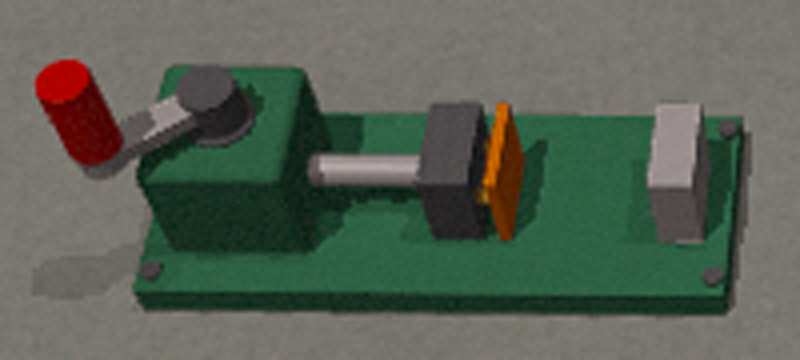

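```bash
cat > h.py <<'E'
import numpy as np
from scipy.optimize import least_squares
np.set_printoptions(precision=2,suppress=True)
C={n:np.load(f"{n}_cal.npz") for n in("top","scene")}
def proj(n,P):
    P=np.atleast_2d(P);T=C[n]["T"];q=P@T[:3,:3].T+T[:3,3]
    q=q*[1,-1,-1];u=q@C[n]["K"].T;return u[:,:2]/u[:,2:]
def un(n,uv,z):
    uv=np.atleast_2d(uv);K=C[n]["K"];T=C[n]["T"]
    d=np.c_[(uv-K[:2,2])/[K[0,0],K[1,1]],np.ones(len(uv))]*[1,-1,-1]
    R=T[:3,:3];o=-R.T@T[:3,3];d=d@R
    s=(z-o[2])/d[:,2];return o+d*s[:,None]
def cr(p,x0,y0,f): return (np.array(p,float)+.5)/f-.5+[x0,y0]
def fit2(obs,x0):
    # obs: list (cam, local pts Nx3, uv) ; pose x,y,yaw
    def f(p):
        c,s=np.cos(p[2]),np.sin(p[2]);R=np.array([[c,-s,0],[s,c,0],[0,0,1]])
        return np.concatenate([(proj(n,L@R.T+[p[0],p[1],0])-uv).ravel() for n,L,uv in obs])
    r=least_squares(f,x0,x_scale=[100,100,.1],loss='soft_l1');return r.x,f(r.x)
E
python3 - <<'E'
from h import *
A=np.array
tc=lambda p:cr(p,380,220,3.8); sc=lambda p:cr(p,75,210,4)
td=lambda p:cr(p,120,240,5); sd=lambda p:cr(p,365,170,5)
ob=[("top",A([[55,140,20],[-55,140,20],[-55,-150,20]]),tc([(58,92),(55,303),(630,326)])),
("top",A([[25,105,70],[25,127,70],[-25,127,70],[-25,105,70]]),tc([(140,127),(96,127),(96,228),(140,228)])),
("scene",A([[-55,140,20],[55,140,20],[55,-150,20]]),sc([(743,118),(728,293),(137,292)])),
("scene",A([[0,-100,112]]),sc([(207,90)])),("top",A([[0,-100,112]]),tc([(597,178)]))]
for o in (ob,ob[:2],ob[2:4]):
    p,r=fit2(o,[500,-300,0]);print("clamp",p,p[2]*57.3);print(r)
p=fit2(ob,[500,-300,0])[0]
print("grip top",un("top",tc([(732,87)]),160),un("scene",sc([(64,82)]),160))
print("hub",un("top",tc([(597,178)]),112),un("scene",sc([(207,90)]),112))
D=[("top",A([[80,78,56],[80,-78,56],[-80,-78,56],[-80,78,56]]),td([(258,110),(662,28),(757,440),(328,530)])),
("scene",A([[80,78,56],[80,-78,56],[-80,-78,56],[-80,78,56]]),sd([(537,400),(160,478),(42,175),(390,105)]))]
for o in (D,D[:1],D[1:]):
    p,r=fit2(o,[500,200,0]);print("drawer",p,p[2]*57.3);print(r)
B=[("top",A([[28,19,54],[28,-19,54],[-28,-19,54],[-28,19,54]]),td([(303,238),(400,218),(428,362),(330,384)])),
("scene",A([[28,19,54],[28,-19,54],[-28,-19,54],[-28,19,54]]),sd([(467,303),(385,325),(337,222),(420,205)]))]
for o in (B,B[:1],B[1:]):
    p,r=fit2(o,[500,200,0]);print("block",p,p[2]*57.3);print(r)
print("bearing",un("top",[(320,203)],18), "small",un("top",[(132,299),(190,380)],35))
print("screwdr",un("top",[(421,118),(437,209)],10))
E
```

```text
clamp [ 532.11 -155.23   -0.06] -3.4548055283181083
[-0.93 -0.55 -0.47 -0.03  0.98 -0.55 -0.26  0.17 -0.58 -0.25 -0.62 -0.19
 -0.16  0.24 -0.27 -1.46 -0.7  -0.02 -1.52 -0.87 -0.4  -1.36 -0.07 -0.58]
clamp [ 531.48 -155.86   -0.06] -3.677130933699129
[-0.48 -0.51 -0.23  0.    1.25  0.08  0.16  0.28 -0.16 -0.18 -0.3  -0.13
  0.16  0.35]
clamp [ 534.22 -153.76   -0.06] -3.2109380941892045
[ 0.34 -0.9   0.19  0.61 -0.89  0.29  0.17 -0.32]
grip top [[ 555.51 -300.6   160.  ]] [[ 559.4  -299.31  160.  ]]
hub [[ 525.03 -255.04  112.  ]] [[ 529.37 -253.81  112.  ]]
drawer [498.96 312.91   0.2 ] 11.26350323836099
[-0.25 -0.39  0.87 -1.71 -1.42 -0.7  -0.45  0.33  0.36 -0.57 -0.41  0.11
 -1.39 -1.29 -0.13 -1.21]
drawer [497.9  312.25   0.2 ] 11.332035709889462
[ 0.03  0.22  1.16 -1.2  -1.02 -0.19 -0.05  0.96]
drawer [500.67 313.35   0.19] 11.119206729700728
[ 0.71  0.23 -0.2   0.77 -1.03 -0.76  0.34 -0.56]
block [490.09 363.41   0.2 ] 11.733956564022323
[-0.67 -0.36  0.14 -0.95 -0.1  -0.37 -0.96 -0.06  0.61  0.13 -0.8  -0.43
 -1.33 -0.89 -0.55 -1.12]
block [489.3  362.65   0.21] 11.906340891580836
[-0.32  0.1   0.48 -0.56  0.35  0.01 -0.51  0.38]
block [491.63 364.31   0.2 ] 11.484883675429392
[ 1.17  0.77 -0.29  0.14 -0.72 -0.36  0.09 -0.54]
bearing [[681.98 123.59  18.  ]] small [[495.91 480.98  35.  ]
 [345.39 367.25  35.  ]]
screwdr [[ 865.31  -91.24   10.  ]
 [ 666.39 -110.1    10.  ]]
```

The drawer block is confirmed. Next I move above it, at about (490, 363.5) with its x axis at 11.7°.

Request:
servo_tool:
  motion:
    - [30,-18,-9,0,0,-0.6,1]
    - [76,-45,-23,0,0,-1.5,1]
    - [128,-76,-38,0,0,-2.5,1]
    - [180,-107,-54,0,0,-3.5,1]
    - [232,-138,-70,0,0,-4.5,1]
    - [275,-163,-83,0,0,-5.4,1]
    - [306.5,-181.5,-92,0,0,-5.97,1]
    - [306.5,-181.5,-92,0,0,-5.97,1]

```text
clock: 1.1
position: [491.8, 361.1, 149.2]
tcp_rot: [[-0.198, 0.98, -0.0], [0.98, 0.198, -0.002], [-0.002, -0.001, -1.0]]
ft_force: [0.7, 0.2, 0.2]
gripper_width: 0.999
```

```bash
cat >> h.py <<'E'
def look(tag,boxes):
    from cell import manip;import cv2
    for n,(x,y,w,h,f) in boxes.items():
        c=manip.camera(n)["image"];cv2.imwrite(f"pics/{n}_{tag}.png",c)
        cv2.imwrite(f"pics/{n}_{tag}_c.png",cv2.resize(c[y:y+h,x:x+w],None,fx=f,fy=f,interpolation=cv2.INTER_CUBIC))
    s=manip.state();print(s["clock"],s["position"],s["tcp_rot"].ravel(),s["ft_force"],s["gripper_width"])
E
python3 -c "
from h import *
look('1',{'scene':(340,90,200,150,4),'top':(120,200,200,150,4)})"
```

```text
1.2 [489.55 363.63 149.98] [-0.2   0.98 -0.    0.98  0.2  -0.    0.   -0.   -1.  ] [ 0.9  -0.89 -0.28] 0.9982599361944168
```

View pics/scene_1_c.png

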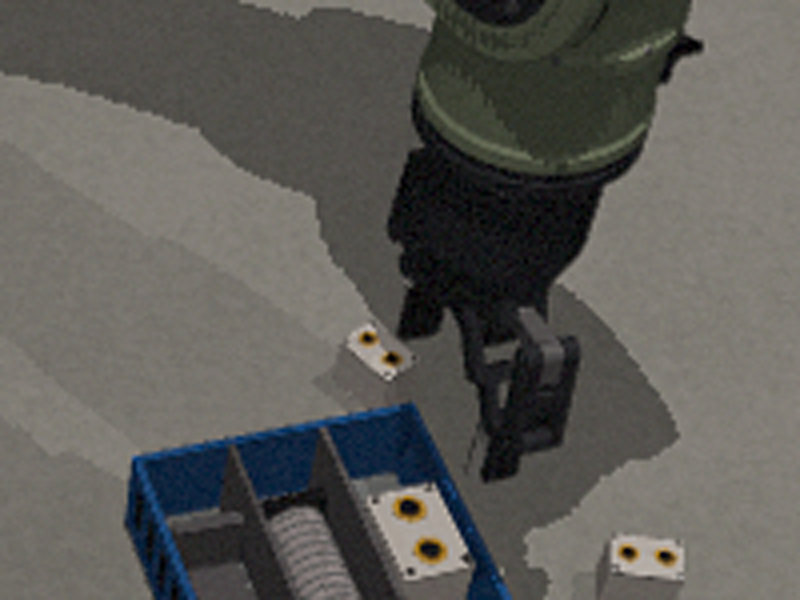

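View pics/top_1_c.png

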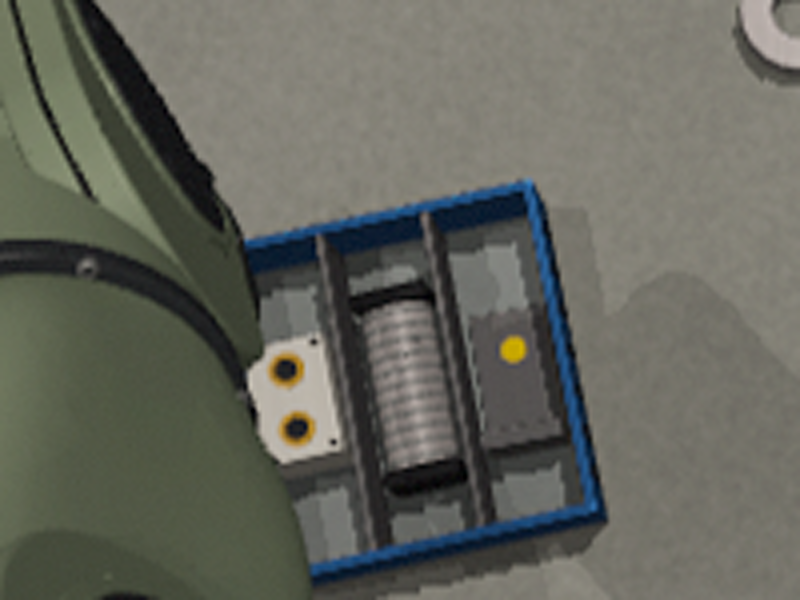

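The scene crop shows the open fingers hovering beside and above the block, with the near fingertip at about full-image pixel (464, 208). I'll check that against the TCP projection.

```bash
python3 -c "
from h import *
t=np.array([489.55,363.63,150]);y=np.array([.98,.2,0]);x=np.array([-.2,.98,0])
for z in(139,152):
  for d in (42,57):
    for e in(-11,11): print(z,d,e,proj('scene',(t+y*d+x*e)*[1,1,0]+[0,0,z]))
"
```

```text
139 42 -11 [[454.98 211.19]]
139 42 11 [[466.   208.91]]
139 57 -11 [[458.07 217.26]]
139 57 11 [[469.17 214.94]]
152 42 -11 [[456.26 206.69]]
152 42 11 [[467.38 204.41]]
152 57 -11 [[459.39 212.79]]
152 57 11 [[470.6  210.46]]
```

Request:
servo_tool:
  motion:
    - [0.5,0,-35,0,0,0,1]
    - [0.5,0,-70,0,0,0,1]
    - [0.5,0,-95,0,0,0,1]
    - [0.5,0,-115,0,0,0,1]
    - [0.5,0,-128,0,0,0,1]
    - [0.5,0,-128,0,0,0,0.3]
    - [0.5,0,-128,0,0,0,-0.6]
    - [0.5,0,-128,0,0,0,-1]

```text
clock: 2.2
position: [490.8, 363.7, 23.2]
tcp_rot: [[-0.203, 0.979, 0.001], [0.979, 0.203, 0.001], [0.001, 0.001, -1.0]]
ft_force: [-0.5, 0.2, 6.2]
gripper_width: 0.648
```

Request:
servo_tool:
  motion:
    - [0,0,0,0,0,0,-1]
    - [0,0,0,0,0,0,-1]
    - [0,0,0,0,0,0,-1]

```text
clock: 2.58
position: [490.8, 363.7, 23.2]
tcp_rot: [[-0.203, 0.979, 0.001], [0.979, 0.203, 0.001], [0.001, 0.001, -1.0]]
ft_force: [-0.6, 0.1, 6.8]
gripper_width: 0.65
```

Request:
servo_tool:
  motion:
    - [0,0,10,0,0,0,-1]
    - [0,0,30,0,0,0,-1]
    - [0,0,55,0,0,0,-1]
    - [0,0,80,0,0,0,-1]
    - [0,0,105,0,0,0,-1]
    - [0,0,105,0,0,0,-1]

```text
clock: 3.32
position: [491.2, 363.9, 129.9]
tcp_rot: [[-0.203, 0.979, 0.003], [0.979, 0.203, 0.002], [0.002, 0.003, -1.0]]
ft_force: [0.5, -0.1, -2.8]
gripper_width: 0.651
```

```bash
python3 -c "
from h import *
look('2',{'scene':(340,90,200,150,4)})"
```

```text
3.375 [490.63 363.61 128.37] [-0.2   0.98  0.    0.98  0.2   0.    0.    0.   -1.  ] [ 0.03 -0.45 -2.92] 0.6510651348228575
```

View pics/scene_2_c.png

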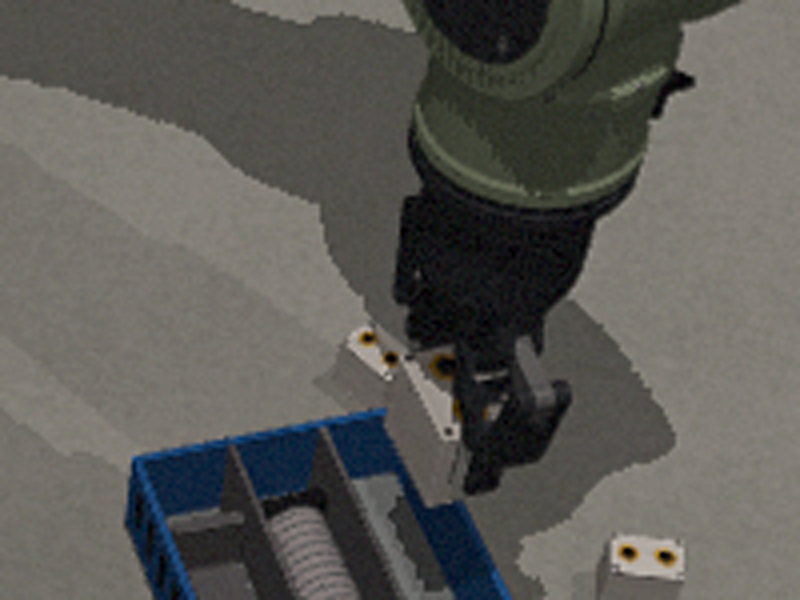

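The scene crop shows the block held upright above the drawer at about full-image pixel (447, 197). The force reads about −2.9 N, which fits the block's weight. Next I carry it to open bench and turn it so its length lies along the clamp's y.

Request:
servo_tool:
  motion:
    - [1,-20,0,0,0,0.6,-1]
    - [2,-60,0,0,0,1.6,-1]
    - [4,-105,0,0,0,2.6,-1]
    - [5,-150,0,0,0,3.7,-1]
    - [7,-195,0,0,0,4.7,-1]
    - [8,-235,0,0,0,5.7,-1]
    - [9,-258,0,0,0,6.7,-1]
    - [9.5,-263.5,0,0,0,7.5,-1]

```text
clock: 4.38
position: [499.7, 98.1, 126.8]
tcp_rot: [[-0.999, 0.055, -0.001], [0.055, 0.999, -0.001], [0.001, -0.001, -1.0]]
ft_force: [0.7, 0.6, -3.3]
gripper_width: 0.646
```

Request:
servo_tool:
  motion:
    - [0,0,-30,0,0,0,-1]
    - [0,0,-65,0,0,0,-1]
    - [0,0,-90,0,0,0,-1]
    - [0,0,-103,0,0,0,-1]
    - [0,0,-106,0,0,0,-1]
    - [0,0,-107,0,0,0,-1]

```text
clock: 5.12
position: [500.2, 99.9, 20.8]
tcp_rot: [[-0.998, 0.058, 0.001], [0.058, 0.998, 0.0], [-0.001, 0.0, -1.0]]
ft_force: [1.0, 0.5, -2.2]
gripper_width: 0.651
```

Request:
servo_tool:
  motion:
    - [0,0,-1,0,0,0,-1]
    - [0,0,-1.5,0,0,0,-1]
    - [0,0,-1.5,0,0,0,-1]

```text
clock: 5.5
position: [500.2, 99.9, 19.1]
tcp_rot: [[-0.998, 0.058, 0.001], [0.058, 0.998, 0.0], [-0.001, 0.0, -1.0]]
ft_force: [-0.5, -0.6, 4.5]
gripper_width: 0.654
```

Request:
servo_tool:
  motion:
    - [0,0,0,0,0,0,1]
    - [0,0,0,0,0,0,1]
    - [0,0,0,0,0,0,1]
    - [0,0,15,0,0,0,1]
    - [0,0,50,0,0,0,1]
    - [0,0,80,0,0,0,1]
    - [0,0,80,0,0,0,1]

```text
clock: 6.38
position: [500.9, 100.0, 101.3]
tcp_rot: [[-0.998, 0.058, 0.004], [0.058, 0.998, 0.001], [-0.003, 0.001, -1.0]]
ft_force: [0.8, 0.0, -1.2]
gripper_width: 0.999
```

Request:
servo_tool:
  motion:
    - [0,60,20,0,0,-1,1]
    - [0,115,20,0,0,-2,1]
    - [0,150,20,0,0,-3,1]
    - [0,150,20,0,0,-4,1]
    - [0,150,20,0,0,-5,1]

```text
clock: 7.0
position: [499.6, 250.2, 118.6]
tcp_rot: [[-0.594, 0.805, -0.001], [0.805, 0.594, -0.0], [-0.0, -0.001, -1.0]]
ft_force: [0.6, -0.3, 1.1]
gripper_width: 1.001
```

```bash
python3 -c "
from h import *
look('3',{'scene':(310,160,160,120,5),'top':(240,230,160,120,5)})"
```

```text
7.1 [499.66 250.08 118.66] [-0.6  0.8 -0.   0.8  0.6 -0.  -0.  -0.  -1. ] [-0.16 -0.27  0.1 ] 0.9979945442967311
```

View pics/scene_3_c.png

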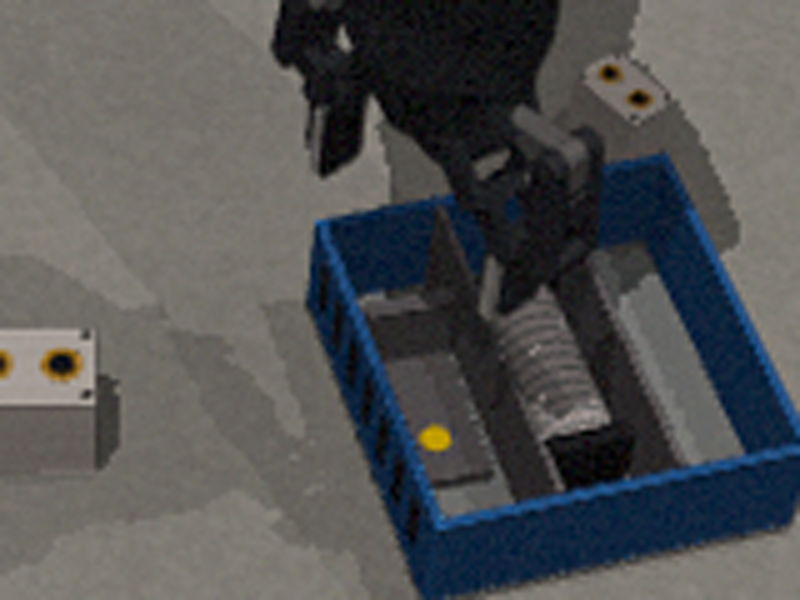

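View pics/top_3_c.png

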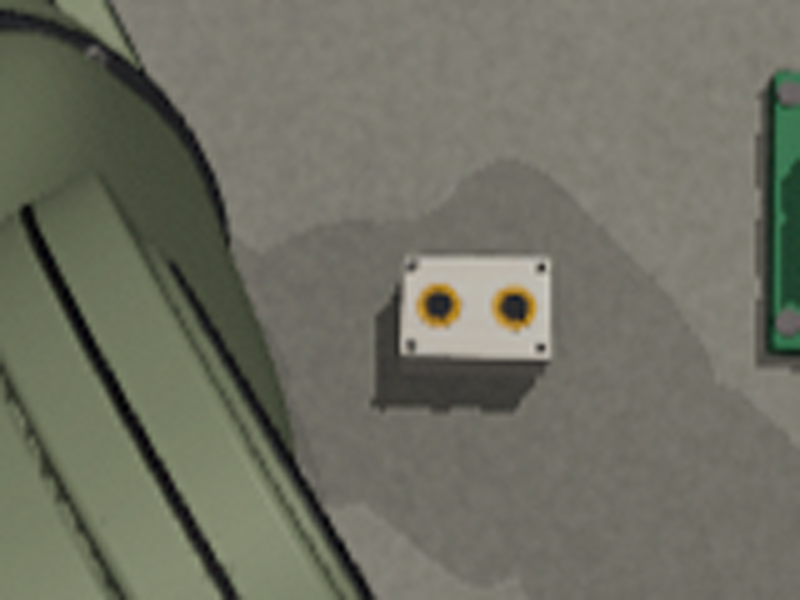

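The block stands upright on the bench, with its top-view corners at crop (402,256), (551,257), (550,360) and (400,355). I'll fit its pose.

Run:
```python
from h import *
import cv2
A=np.array
s=cv2.imread("pics/scene_3.png");cv2.imwrite("pics/s3b.png",cv2.resize(s[205:265,270:350],None,fx=8,fy=8,interpolation=cv2.INTER_CUBIC))
L=A([[28,19,50],[28,-19,50],[-28,-19,50],[-28,19,50]])
o=[("top",L,cr([(402,356),(402,256),(551,257),(550,360)],240,230,5)[[1,2,3,0]]*1)]
# local x = +y world: corners order (28,19)->world(-x,+y)
o=[("top",L,cr([(401,356),(402,256),(551,257),(550,360)],240,230,5))]
print(fit2(o,[500,100,1.5]))
```

```text
(array([499.63, 100.18,   1.53]), array([-0.26,  0.14, -0.1 , -0.14,  0.13,  0.15,  0.23, -0.16]))
```

View pics/s3b.png

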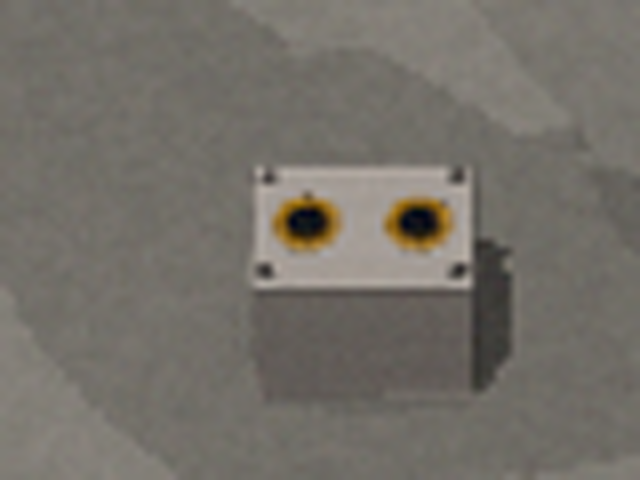

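Request:
servo_tool:
  motion:
    - [0,-15,0,0,0,-0.8,1]
    - [0,-50,0,0,0,-1.7,1]
    - [0,-95,0,0,0,-2.6,1]
    - [0.3,-130,0,0,0,-3.4,1]
    - [0.5,-148,0,0,0,-4,1]
    - [0.5,-150,0,0,0,-4,1]
    - [0.5,-150,-25,0,0,-4,1]
    - [0.5,-150,-45,0,0,-4,1]

```text
clock: 8.1
position: [500.3, 101.2, 73.0]
tcp_rot: [[0.051, 0.999, -0.0], [0.999, -0.051, 0.001], [0.001, -0.0, -1.0]]
ft_force: [0.3, -1.0, -0.8]
gripper_width: 1.001
```

Request:
servo_tool:
  motion:
    - [0,0,-25,0,0,0,1]
    - [0,0,-45,0,0,0,1]
    - [0,0,-50,0,0,0,1]
    - [0,0,-50,0,0,0,0.3]
    - [0,0,-50,0,0,0,-0.5]
    - [0,0,-50,0,0,0,-1]
    - [0,0,-50,0,0,0,-1]
    - [0,0,-50,0,0,0,-1]

```text
clock: 9.1
position: [500.7, 100.1, 24.5]
tcp_rot: [[0.057, 0.998, 0.001], [0.998, -0.057, 0.0], [0.0, 0.001, -1.0]]
ft_force: [-1.4, 0.6, 8.8]
gripper_width: 0.437
```

Request:
servo_tool:
  motion:
    - [0,0,0,0,0,0,-1]
    - [0,0,0,0,0,0,-1]

```text
clock: 9.35
position: [500.8, 100.1, 24.5]
tcp_rot: [[0.057, 0.998, 0.001], [0.998, -0.057, 0.0], [0.0, 0.001, -1.0]]
ft_force: [-1.1, 0.9, 9.5]
gripper_width: 0.44
```

Request:
servo_tool:
  motion:
    - [0,0,10,0,0,0,-1]
    - [0,0,35,0,0,0,-1]
    - [0,0,70,0,0,0,-1]
    - [0,0,95,0,0,0,-1]
    - [5,-15,105,0,0,0,-1]
    - [12,-50,105,0,0,0,-1]
    - [22,-95,105,0,0,0,-1]
    - [29,-135,105,0,0,0,-1]

```text
clock: 10.35
position: [529.6, -37.8, 128.7]
tcp_rot: [[0.059, 0.998, -0.0], [0.998, -0.059, -0.001], [-0.001, -0.0, -1.0]]
ft_force: [-0.5, -0.2, -2.5]
gripper_width: 0.439
```

Request:
servo_tool:
  motion:
    - [4,-32,0,0,0,0,-1]
    - [6.5,-48.5,0,0,0,0,-1]
    - [6.5,-48.5,0,0,0,0,-1]
    - [6.5,-48.5,0,0,0,0,-1]

```text
clock: 10.85
position: [535.9, -82.5, 128.7]
tcp_rot: [[0.057, 0.998, -0.0], [0.998, -0.057, 0.001], [0.001, -0.001, -1.0]]
ft_force: [-0.1, 0.3, -2.6]
gripper_width: 0.438
```

```bash
python3 -c "
from h import *
look('4',{'scene':(75,160,200,150,4),'top':(380,200,200,150,4)})"
```

```text
10.95 [535.95 -82.48 128.73] [ 0.06  1.   -0.    1.   -0.06  0.    0.   -0.   -1.  ] [ 0.06 -0.65 -3.32] 0.4393540549613117
```

View pics/scene_4_c.png

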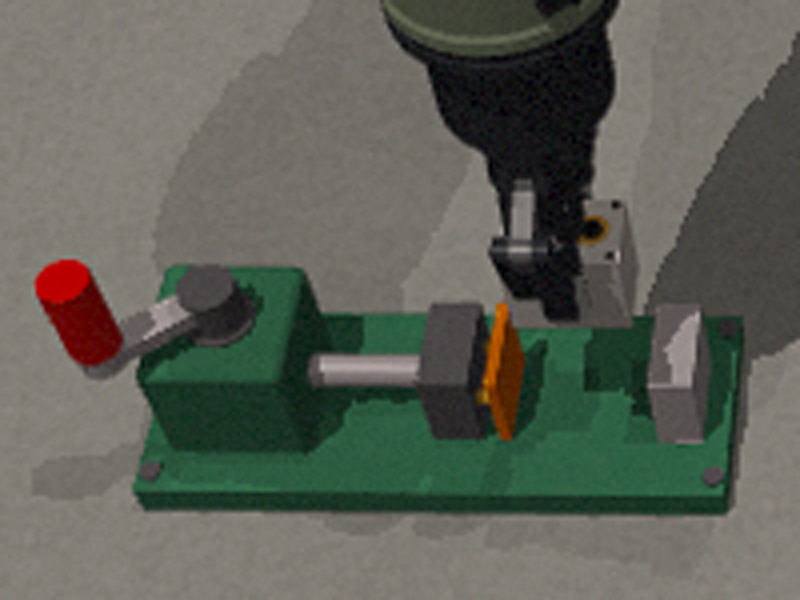

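View pics/top_4_c.png

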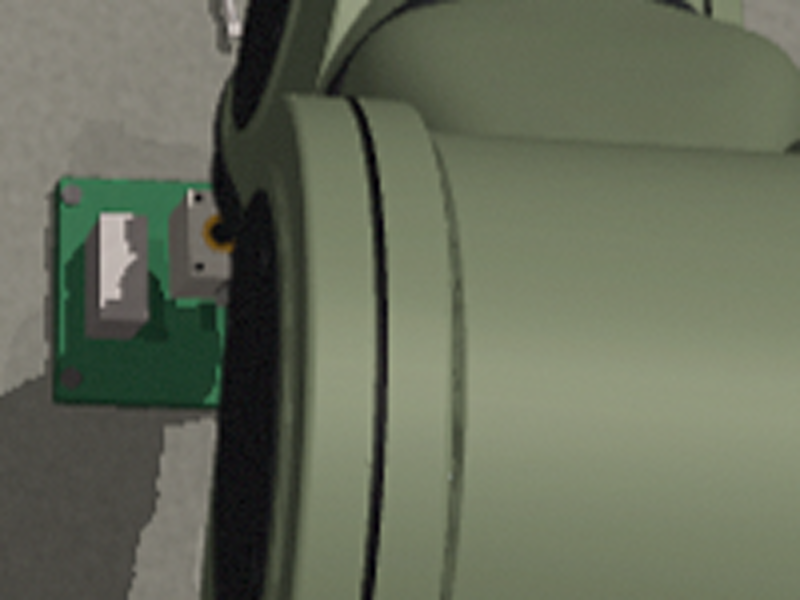

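```bash
python3 -c "
from h import *
c=lambda p:cr(p,75,160,4)
print('blk right top',un('scene',c([(622,200),(637,260)]),154.2),'bottom',un('scene',c([(632,326)]),104.2))
print('jaw face',un('scene',c([(655,303),(650,385)]),70),'pad face top',un('scene',c([(505,303),(523,352)]),68))
t=lambda p:cr(p,380,200,4)
print('top: blk end',un('top',t([(188,190),(188,270)]),154.2),'jaw face',un('top',t([(147,212),(147,320)]),70))
"
```

```text
blk right top [[520.03 -54.82 154.2 ]
 [555.54 -46.53 154.2 ]] bottom [[554.93 -55.09 104.2 ]]
jaw face [[515.73 -49.8   70.  ]
 [564.8  -50.43  70.  ]] pad face top [[ 510.38 -123.58   68.  ]
 [ 540.67 -112.69   68.  ]]
top: blk end [[554.77 -55.12 154.2 ]
 [520.2  -52.75 154.2 ]] jaw face [[564.52 -52.29  70.  ]
 [513.93 -49.04  70.  ]]
```

Request:
servo_tool:
  motion:
    - [1.5,-2,-20,0,0,0,-1]
    - [1.5,-2,-42,0,0,0,-1]
    - [1.5,-2,-62,0,0,0,-1]
    - [1.5,-2,-76,0,0,0,-1]
    - [1.5,-2,-82,0,0,0,-1]
    - [1.5,-2,-84,0,0,0,-1]
    - [1.5,-2,-85,0,0,0,-1]
    - [1.5,-2,-85,0,0,0,-1]

```text
clock: 11.95
position: [537.6, -85.5, 44.6]
tcp_rot: [[0.058, 0.998, 0.001], [0.998, -0.058, 0.0], [0.0, 0.001, -1.0]]
ft_force: [-2.8, 1.0, 4.3]
gripper_width: 0.44
```

Contact with the bed at the expected height, so I open and rise.

Request:
servo_tool:
  motion:
    - [0,0,0,0,0,0,1]
    - [0,0,0,0,0,0,1]
    - [0,0,0,0,0,0,1]
    - [0,0,15,0,0,0,1]
    - [0,0,50,0,0,0,1]
    - [0,0,100,0,0,0,1]
    - [0,0,155,0,0,0,1]
    - [0,0,180,0,0,0,1]

```text
clock: 12.95
position: [537.9, -85.7, 227.6]
tcp_rot: [[0.058, 0.998, 0.004], [0.998, -0.058, -0.0], [-0.0, 0.004, -1.0]]
ft_force: [0.1, -0.4, -1.7]
gripper_width: 1.001
```

Request:
servo_tool:
  motion:
    - [0,60,20,0,0,0,1]
    - [0,120,20,0,0,0,1]
    - [0,180,20,0,0,0,1]
    - [0,180,20,0,0,0,1]

```text
clock: 13.45
position: [536.8, 99.1, 244.5]
tcp_rot: [[0.051, 0.999, 0.0], [0.999, -0.051, 0.002], [0.002, -0.0, -1.0]]
ft_force: [0.6, -0.4, 0.2]
gripper_width: 1.004
```

```bash
python3 -c "
from h import *
look('5',{'scene':(75,160,200,150,4),'top':(380,200,200,150,4)})"
```

```text
13.55 [537.34  94.31 244.51] [ 0.06  1.    0.    1.   -0.06 -0.   -0.    0.   -1.  ] [ 0.47 -0.45  0.52] 0.9996231817176667
```

View pics/scene_5_c.png

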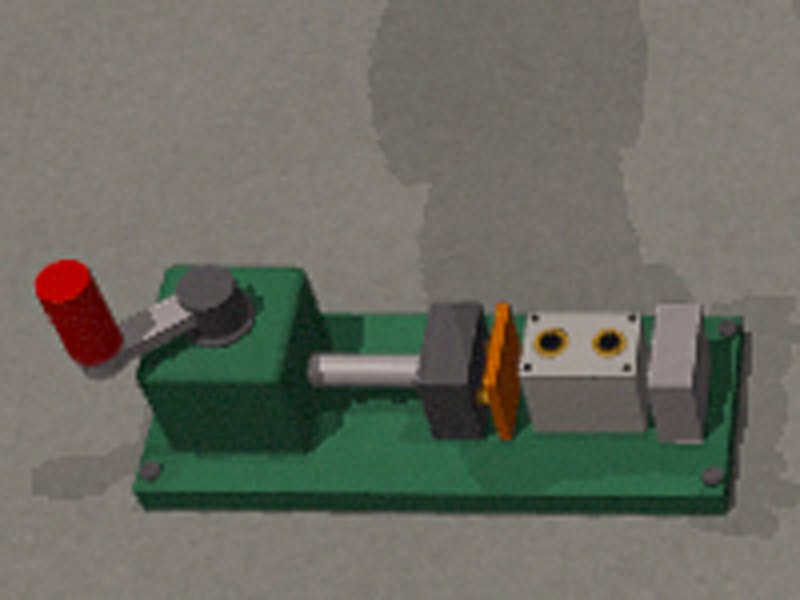

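View pics/top_5_c.png

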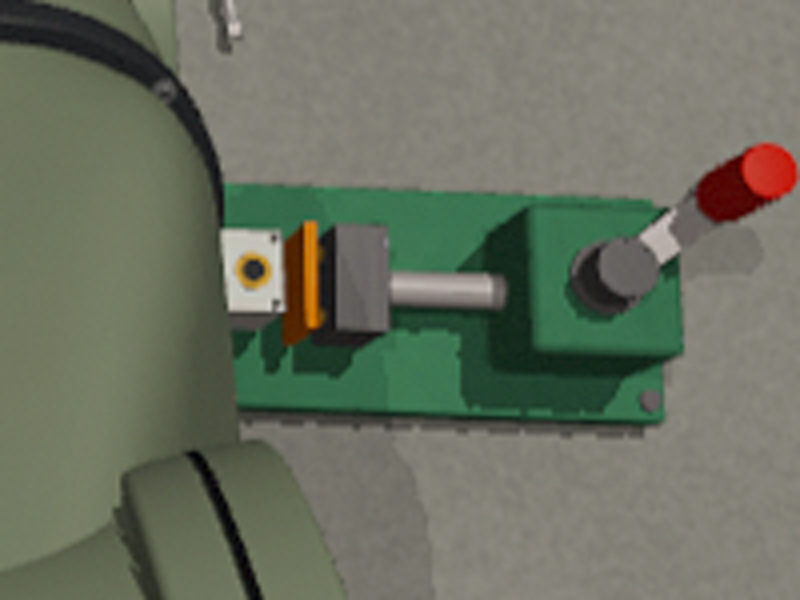

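The block stands upright between the open jaws, with scene-crop top corners at (527,312), (640,312), (642,377) and (520,375). It is centred sideways with gaps at both ends. The grip top is at top-crop (769,172). Next I move above it.

Request:
servo_tool:
  motion:
    - [1,-25,0,0,0,0,1]
    - [4,-80,-5,0,0,0,1]
    - [7,-140,-10,0,0,0,1]
    - [10,-200,-15,0,0,0,1]
    - [13,-260,-20,0,0,0,1]
    - [16,-320,-25,0,0,0,1]
    - [18,-370,-25,0,0,0,1]
    - [19.7,-394.3,-25,0,0,0,1]

```text
clock: 14.55
position: [555.2, -304.6, 219.1]
tcp_rot: [[0.063, 0.998, -0.001], [0.998, -0.063, -0.001], [-0.002, -0.001, -1.0]]
ft_force: [1.3, 0.4, 0.9]
gripper_width: 1.001
```

Request:
servo_tool:
  motion:
    - [0,0,0,0,0,0,1]
    - [0,0,0,0,0,0,1]

```text
clock: 14.8
position: [556.7, -299.9, 219.1]
tcp_rot: [[0.058, 0.998, -0.0], [0.998, -0.058, 0.0], [0.0, -0.0, -1.0]]
ft_force: [0.3, 1.2, -0.3]
gripper_width: 1.002
```

```bash
python3 -c "
from h import *
look('6',{'scene':(30,110,200,150,4),'top':(440,150,200,150,4)})"
```

```text
14.9 [ 557.17 -299.3   219.11] [ 0.06  1.    0.    1.   -0.06  0.    0.    0.   -1.  ] [-0.09  0.95  0.15] 0.9989212799899527
```

View pics/scene_6_c.png

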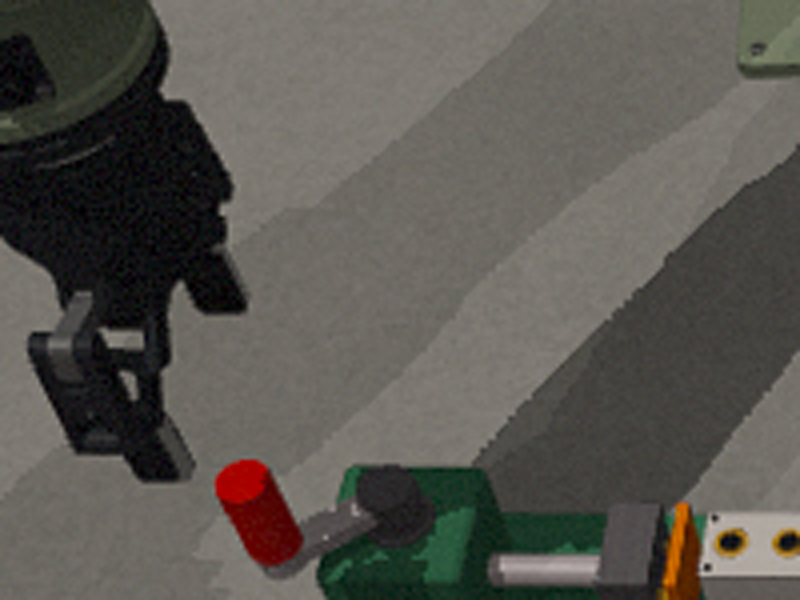

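Request:
servo_tool:
  motion:
    - [0,-0.5,-25,0,0,0,1]
    - [0,-0.5,-50,0,0,0,1]
    - [0,-0.5,-75,0,0,0,1]
    - [0,-0.5,-90,0,0,0,1]
    - [0,-0.5,-90,0,0,0,0.3]
    - [0,-0.5,-90,0,0,0,-0.4]
    - [0,-0.5,-90,0,0,0,-1]
    - [0,-0.5,-90,0,0,0,-1]

```text
clock: 15.9
position: [557.4, -300.5, 129.6]
tcp_rot: [[0.058, 0.998, 0.001], [0.998, -0.058, -0.0], [-0.0, 0.001, -1.0]]
ft_force: [-1.4, 1.0, 7.4]
gripper_width: 0.275
```

Request:
servo_tool:
  motion:
    - [0,0,0,0,0,0,-1]
    - [0,0,0,0,0,0,-1]
    - [0,0,0,0,0,0,-1]

```text
clock: 16.27
position: [557.4, -300.5, 129.6]
tcp_rot: [[0.058, 0.998, 0.001], [0.998, -0.058, -0.0], [-0.0, 0.001, -1.0]]
ft_force: [-1.3, 1.0, 7.2]
gripper_width: 0.28
```

```bash
python3 -c "
from h import *
look('7',{'scene':(30,130,200,150,4)})"
```

```text
16.325 [ 557.36 -300.48  129.55] [ 0.06  1.    0.    1.   -0.06 -0.   -0.    0.   -1.  ] [-2.27  0.7   6.7 ] 0.27400981375008715
```

View pics/scene_7_c.png

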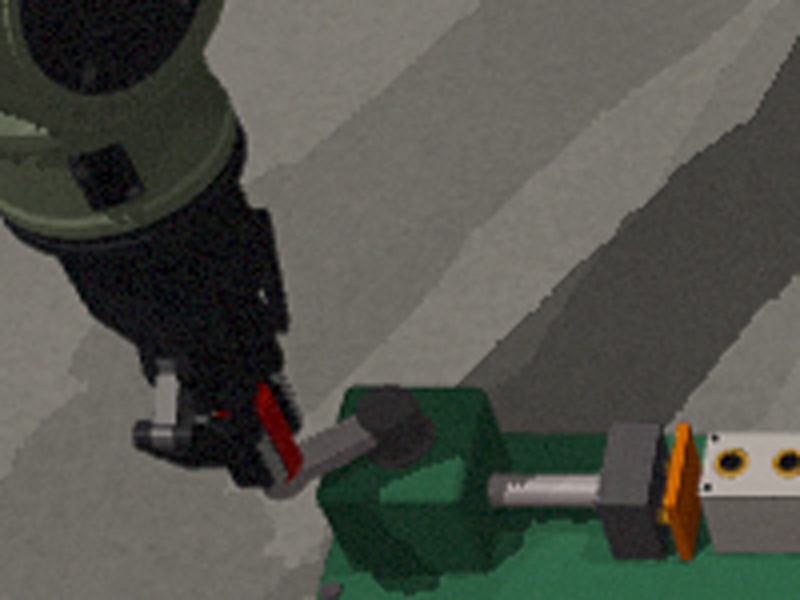

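The grip is held between the fingers, with an opening of about 23 mm and the red cylinder visible at scene-crop (278,440). Next I work out the circle.

```bash
cat > tab.py <<'E'
import numpy as np,sys
a0=float(sys.argv[1]);step=float(sys.argv[2]);n=int(sys.argv[3]);R=float(sys.argv[4]) if len(sys.argv)>4 else 55.
cum=np.zeros(2);a=a0
for k in range(n):
    rows=[]
    for i in range(8):
        b=a-step*(i+1);o=R*np.array([np.cos(b)-np.cos(a0),np.sin(b)-np.sin(a0)])
        rows.append(np.round(o-cum,1))
    print(f"call{k} from {a:.3f} to {b:.3f}:",[[float(r[0]),float(r[1])] for r in rows]);cum=cum+rows[-1];a=b
E
python3 tab.py -0.986 0.1 2
```

```text
call0 from -0.986 to -1.786: [[-4.7, -2.8], [-9.7, -5.1], [-14.9, -6.9], [-20.3, -8.2], [-25.7, -8.9], [-31.2, -9.1], [-36.7, -8.8], [-42.1, -7.9]]
call1 from -1.786 to -2.586: [[-5.3, 1.5], [-10.4, 3.4], [-15.4, 5.9], [-20.0, 8.8], [-24.3, 12.2], [-28.3, 16.0], [-31.9, 20.2], [-35.0, 24.8]]
```

Request:
servo_tool:
  motion:
    - [-4.7,-2.8,0,0,0,0,-1]
    - [-9.7,-5.1,0,0,0,0,-1]
    - [-14.9,-6.9,0,0,0,0,-1]
    - [-20.3,-8.2,0,0,0,0,-1]
    - [-25.7,-8.9,0,0,0,0,-1]
    - [-31.2,-9.1,0,0,0,0,-1]
    - [-36.7,-8.8,0,0,0,0,-1]
    - [-42.1,-7.9,0,0,0,0,-1]

```text
clock: 17.32
position: [515.5, -308.9, 129.6]
tcp_rot: [[0.058, 0.998, 0.002], [0.998, -0.058, -0.001], [-0.001, 0.002, -1.0]]
ft_force: [2.9, -1.4, 5.2]
gripper_width: 0.282
```

Request:
servo_tool:
  motion:
    - [-5.3,1.5,0,0,0,0,-1]
    - [-10.4,3.4,0,0,0,0,-1]
    - [-15.4,5.9,0,0,0,0,-1]
    - [-20.0,8.8,0,0,0,0,-1]
    - [-24.3,12.2,0,0,0,0,-1]
    - [-28.3,16.0,0,0,0,0,-1]
    - [-31.9,20.2,0,0,0,0,-1]
    - [-35.0,24.8,0,0,0,0,-1]

```text
clock: 18.32
position: [480.0, -284.4, 129.5]
tcp_rot: [[0.058, 0.998, 0.001], [0.998, -0.058, -0.002], [-0.002, 0.001, -1.0]]
ft_force: [-0.9, -3.8, 7.5]
gripper_width: 0.279
```

```bash
python3 -c "
from h import *
look('8',{'scene':(30,130,200,150,4)})"; python3 tab.py -2.586 0.12 10
```

```text
18.375 [ 479.69 -283.78  129.54] [ 0.06  1.    0.    1.   -0.06 -0.   -0.    0.   -1.  ] [-3.18 -2.79  8.41] 0.2788787095584531
call0 from -2.586 to -3.546: [[-3.1, 5.8], [-5.6, 11.9], [-7.2, 18.3], [-8.1, 24.9], [-8.2, 31.5], [-7.5, 38.0], [-6.1, 44.4], [-3.8, 50.7]]
call1 from -3.546 to -4.506: [[2.9, 5.8], [6.6, 11.3], [10.8, 16.4], [15.7, 20.9], [21.0, 24.7], [26.8, 27.9], [32.9, 30.4], [39.3, 32.1]]
call2 from -4.506 to -5.466: [[6.5, 1.0], [13.1, 1.2], [19.6, 0.6], [26.1, -0.8], [32.3, -3.0], [38.3, -5.9], [43.8, -9.5], [48.9, -13.7]]
call3 from -5.466 to -6.426: [[4.5, -4.8], [8.4, -10.1], [11.7, -15.8], [14.2, -21.9], [16.0, -28.2], [17.1, -34.8], [17.3, -41.3], [16.8, -47.9]]
call4 from -6.426 to -7.386: [[-1.4, -6.5], [-3.5, -12.7], [-6.3, -18.7], [-9.8, -24.3], [-14.0, -29.4], [-18.7, -34.0], [-24.0, -38.0], [-29.7, -41.3]]
call5 from -7.386 to -8.346: [[-6.0, -2.6], [-12.3, -4.5], [-18.8, -5.6], [-25.4, -5.9], [-32.0, -5.4], [-38.5, -4.2], [-44.8, -2.1], [-50.8, 0.6]]
call6 from -8.346 to -9.306: [[-5.6, 3.5], [-10.7, 7.6], [-15.4, 12.3], [-19.4, 17.5], [-22.8, 23.2], [-25.5, 29.2], [-27.4, 35.5], [-28.6, 42.0]]
call7 from -9.306 to -10.266: [[-0.4, 6.6], [0.0, 13.2], [1.2, 19.6], [3.2, 25.9], [5.9, 32.0], [9.3, 37.6], [13.3, 42.8], [18.0, 47.5]]
call8 from -10.266 to -11.226: [[5.1, 4.1], [10.8, 7.5], [16.8, 10.3], [23.0, 12.3], [29.5, 13.5], [36.1, 14.0], [42.7, 13.7], [49.2, 12.6]]
call9 from -11.226 to -12.186: [[6.3, -1.9], [12.4, -4.6], [18.0, -7.9], [23.3, -11.9], [28.0, -16.5], [32.2, -21.6], [35.7, -27.2], [38.5, -33.2]]
```

View pics/scene_8_c.png

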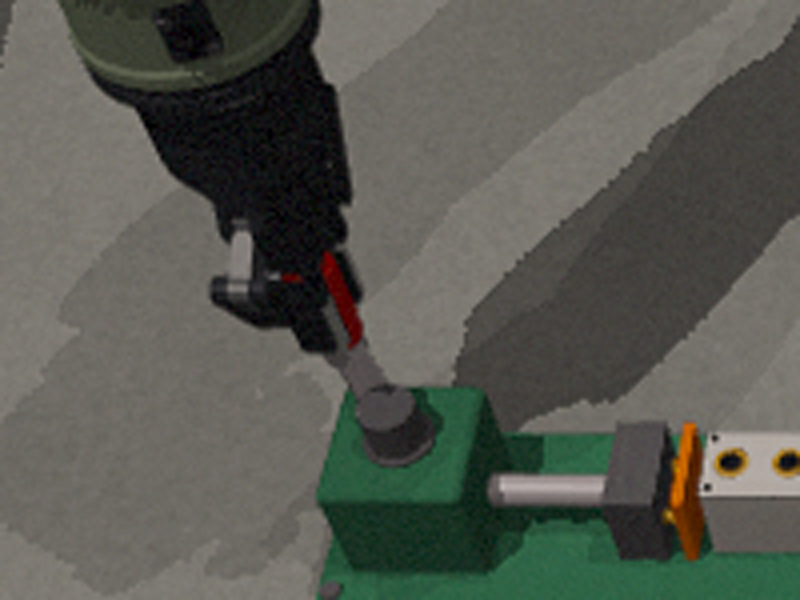

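The crank follows with forces under 9 N, so I continue winding without releasing.

Request:
servo_tool:
  motion:
    - [-3.1,5.8,0,0,0,0,-1]
    - [-5.6,11.9,0,0,0,0,-1]
    - [-7.2,18.3,0,0,0,0,-1]
    - [-8.1,24.9,0,0,0,0,-1]
    - [-8.2,31.5,0,0,0,0,-1]
    - [-7.5,38.0,0,0,0,0,-1]
    - [-6.1,44.4,0,0,0,0,-1]
    - [-3.8,50.7,0,0,0,0,-1]

```text
clock: 19.38
position: [476.0, -233.1, 129.5]
tcp_rot: [[0.058, 0.998, -0.0], [0.998, -0.058, -0.001], [-0.001, 0.0, -1.0]]
ft_force: [-3.2, -1.0, 10.8]
gripper_width: 0.279
```

Request:
servo_tool:
  motion:
    - [2.9,5.8,0,0,0,0,-1]
    - [6.6,11.3,0,0,0,0,-1]
    - [10.8,16.4,0,0,0,0,-1]
    - [15.7,20.9,0,0,0,0,-1]
    - [21.0,24.7,0,0,0,0,-1]
    - [26.8,27.9,0,0,0,0,-1]
    - [32.9,30.4,0,0,0,0,-1]
    - [39.3,32.1,0,0,0,0,-1]

```text
clock: 20.38
position: [515.8, -200.9, 129.5]
tcp_rot: [[0.058, 0.998, 0.001], [0.998, -0.058, -0.001], [-0.0, 0.001, -1.0]]
ft_force: [-1.8, -1.1, 9.6]
gripper_width: 0.279
```

Request:
servo_tool:
  motion:
    - [6.5,1.0,0,0,0,0,-1]
    - [13.1,1.2,0,0,0,0,-1]
    - [19.6,0.6,0,0,0,0,-1]
    - [26.1,-0.8,0,0,0,0,-1]
    - [32.3,-3.0,0,0,0,0,-1]
    - [38.3,-5.9,0,0,0,0,-1]
    - [43.8,-9.5,0,0,0,0,-1]
    - [48.9,-13.7,0,0,0,0,-1]

```text
clock: 21.38
position: [564.4, -215.0, 129.5]
tcp_rot: [[0.058, 0.998, -0.0], [0.998, -0.058, -0.001], [-0.001, -0.0, -1.0]]
ft_force: [-4.5, -0.8, 9.5]
gripper_width: 0.276
```

Request:
servo_tool:
  motion:
    - [4.5,-4.8,0,0,0,0,-1]
    - [8.4,-10.1,0,0,0,0,-1]
    - [11.7,-15.8,0,0,0,0,-1]
    - [14.2,-21.9,0,0,0,0,-1]
    - [16.0,-28.2,0,0,0,0,-1]
    - [17.1,-34.8,0,0,0,0,-1]
    - [17.3,-41.3,0,0,0,0,-1]
    - [16.8,-47.9,0,0,0,0,-1]

```text
clock: 22.38
position: [581.1, -262.3, 129.5]
tcp_rot: [[0.058, 0.998, -0.0], [0.998, -0.058, 0.0], [0.0, -0.0, -1.0]]
ft_force: [-5.3, 3.4, 10.5]
gripper_width: 0.279
```

```bash
python3 -c "
from h import *
look('9',{'scene':(75,140,200,150,4)})"
```

```text
22.425 [ 580.92 -263.4   129.51] [ 0.06  1.   -0.    1.   -0.06 -0.   -0.   -0.   -1.  ] [-3.03  1.34  8.78] 0.2755822485900343
```

View pics/scene_9_c.png

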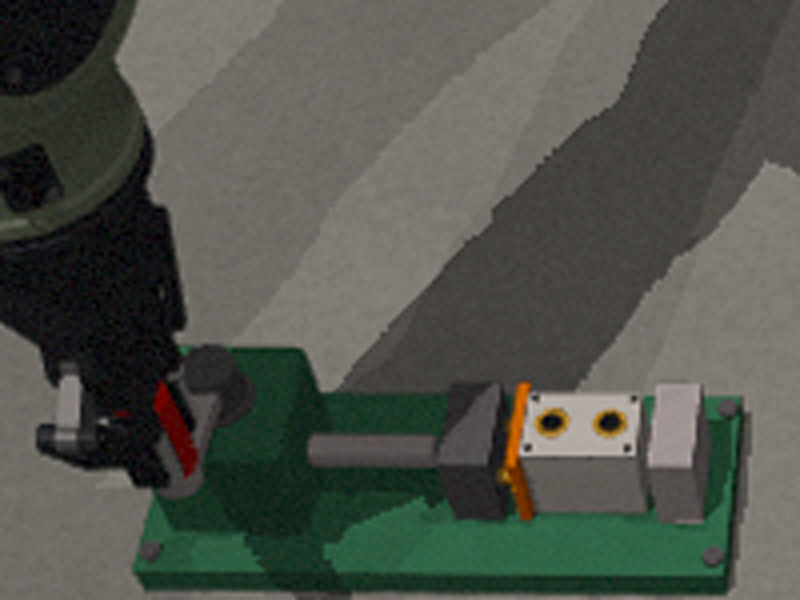

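The crank is about one turn in and the pad (scene-crop (520,450)) is just reaching the block. I continue winding.

Request:
servo_tool:
  motion:
    - [-1.4,-6.5,0,0,0,0,-1]
    - [-3.5,-12.7,0,0,0,0,-1]
    - [-6.3,-18.7,0,0,0,0,-1]
    - [-9.8,-24.3,0,0,0,0,-1]
    - [-14.0,-29.4,0,0,0,0,-1]
    - [-18.7,-34.0,0,0,0,0,-1]
    - [-24.0,-38.0,0,0,0,0,-1]
    - [-29.7,-41.3,0,0,0,0,-1]

```text
clock: 23.42
position: [552.1, -303.7, 129.5]
tcp_rot: [[0.057, 0.998, 0.002], [0.998, -0.057, -0.0], [-0.0, 0.002, -1.0]]
ft_force: [2.5, 1.7, 7.2]
gripper_width: 0.276
```

Request:
servo_tool:
  motion:
    - [-6.0,-2.6,0,0,0,0,-1]
    - [-12.3,-4.5,0,0,0,0,-1]
    - [-18.8,-5.6,0,0,0,0,-1]
    - [-25.4,-5.9,0,0,0,0,-1]
    - [-32.0,-5.4,0,0,0,0,-1]
    - [-38.5,-4.2,0,0,0,0,-1]
    - [-44.8,-2.1,0,0,0,0,-1]
    - [-50.8,0.6,0,0,0,0,-1]

```text
clock: 24.42
position: [501.0, -303.7, 129.6]
tcp_rot: [[0.058, 0.998, 0.002], [0.998, -0.058, -0.002], [-0.002, 0.002, -1.0]]
ft_force: [2.3, -2.0, 5.8]
gripper_width: 0.279
```

Request:
servo_tool:
  motion:
    - [-5.6,3.5,0,0,0,0,-1]
    - [-10.7,7.6,0,0,0,0,-1]
    - [-15.4,12.3,0,0,0,0,-1]
    - [-19.4,17.5,0,0,0,0,-1]
    - [-22.8,23.2,0,0,0,0,-1]
    - [-25.5,29.2,0,0,0,0,-1]
    - [-27.4,35.5,0,0,0,0,-1]
    - [-28.6,42.0,0,0,0,0,-1]

```text
clock: 25.42
position: [471.9, -261.7, 129.5]
tcp_rot: [[0.059, 0.998, 0.0], [0.998, -0.059, -0.001], [-0.001, 0.0, -1.0]]
ft_force: [-2.0, -2.9, 9.2]
gripper_width: 0.277
```

Request:
servo_tool:
  motion:
    - [-0.4,6.6,0,0,0,0,-1]
    - [0.0,13.2,0,0,0,0,-1]
    - [1.2,19.6,0,0,0,0,-1]
    - [3.2,25.9,0,0,0,0,-1]
    - [5.9,32.0,0,0,0,0,-1]
    - [9.3,37.6,0,0,0,0,-1]
    - [13.3,42.8,0,0,0,0,-1]
    - [18.0,47.5,0,0,0,0,-1]

```text
clock: 26.42
position: [490.1, -213.6, 129.5]
tcp_rot: [[0.058, 0.998, 0.0], [0.998, -0.058, -0.0], [-0.0, 0.0, -1.0]]
ft_force: [-2.9, -1.1, 10.0]
gripper_width: 0.279
```

```bash
python3 -c "
from h import *
look('10',{'scene':(75,140,200,150,4)})"
```

```text
26.475 [ 490.91 -212.94  129.48] [ 0.06  1.    0.    1.   -0.06 -0.   -0.    0.   -1.  ] [-1.53  1.45 11.56] 0.275433505604053
```

View pics/scene_10_c.png

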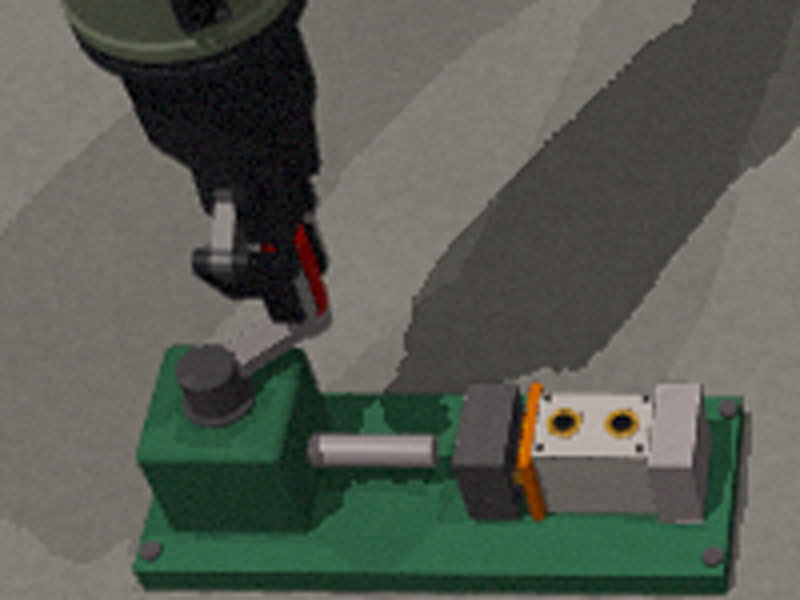

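The block now touches the fixed jaw at scene-crop (650,430) and the spring is starting to compress. Next I wind on to the stop.

Request:
servo_tool:
  motion:
    - [5.1,4.1,0,0,0,0,-1]
    - [10.8,7.5,0,0,0,0,-1]
    - [16.8,10.3,0,0,0,0,-1]
    - [23.0,12.3,0,0,0,0,-1]
    - [29.5,13.5,0,0,0,0,-1]
    - [36.1,14.0,0,0,0,0,-1]
    - [42.7,13.7,0,0,0,0,-1]
    - [49.2,12.6,0,0,0,0,-1]

```text
clock: 27.48
position: [539.5, -201.4, 129.5]
tcp_rot: [[0.058, 0.998, 0.0], [0.998, -0.058, -0.001], [-0.001, 0.0, -1.0]]
ft_force: [-4.1, -2.2, 9.1]
gripper_width: 0.278
```

Request:
servo_tool:
  motion:
    - [6.3,-1.9,0,0,0,0,-1]
    - [12.4,-4.6,0,0,0,0,-1]
    - [18.0,-7.9,0,0,0,0,-1]
    - [23.3,-11.9,0,0,0,0,-1]
    - [28.0,-16.5,0,0,0,0,-1]
    - [32.2,-21.6,0,0,0,0,-1]
    - [35.7,-27.2,0,0,0,0,-1]
    - [38.5,-33.2,0,0,0,0,-1]

```text
clock: 28.48
position: [577.7, -234.5, 129.5]
tcp_rot: [[0.058, 0.998, -0.0], [0.998, -0.058, -0.0], [-0.0, -0.0, -1.0]]
ft_force: [-4.6, 0.5, 10.0]
gripper_width: 0.276
```

```bash
python3 tab.py -12.186 0.055 1
```

```text
call0 from -12.186 to -12.626: [[1.0, -2.8], [1.9, -5.7], [2.7, -8.7], [3.2, -11.6], [3.6, -14.6], [3.9, -17.7], [3.9, -20.7], [3.8, -23.7]]
```

Request:
servo_tool:
  motion:
    - [1.0,-2.8,0,0,0,0,-1]
    - [1.9,-5.7,0,0,0,0,-1]
    - [2.7,-8.7,0,0,0,0,-1]
    - [3.2,-11.6,0,0,0,0,-1]
    - [3.6,-14.6,0,0,0,0,-1]
    - [3.9,-17.7,0,0,0,0,-1]
    - [3.9,-20.7,0,0,0,0,-1]
    - [3.8,-22.7,0,0,0,0,-1]

```text
clock: 29.48
position: [581.5, -256.8, 129.5]
tcp_rot: [[0.058, 0.998, -0.0], [0.998, -0.058, 0.0], [0.0, -0.0, -1.0]]
ft_force: [-3.9, 2.7, 9.4]
gripper_width: 0.276
```

Request:
servo_tool:
  motion:
    - [0,-1,0,0,0,0,-1]
    - [0,-1.5,0,0,0,0,-1]
    - [0,-1.5,0,0,0,0,-1]

```text
clock: 29.85
position: [581.5, -258.2, 129.5]
tcp_rot: [[0.058, 0.998, -0.0], [0.998, -0.058, 0.0], [0.0, -0.0, -1.0]]
ft_force: [-4.3, 2.2, 10.3]
gripper_width: 0.274
```

```bash
python3 -c "
from h import *
look('11',{'scene':(75,140,200,150,4)})"
```

```text
29.9 [ 581.47 -258.24  129.47] [ 0.06  1.   -0.    1.   -0.06  0.    0.   -0.   -1.  ] [-3.15  2.9  10.12] 0.2731507639582281
```

View pics/scene_11_c.png

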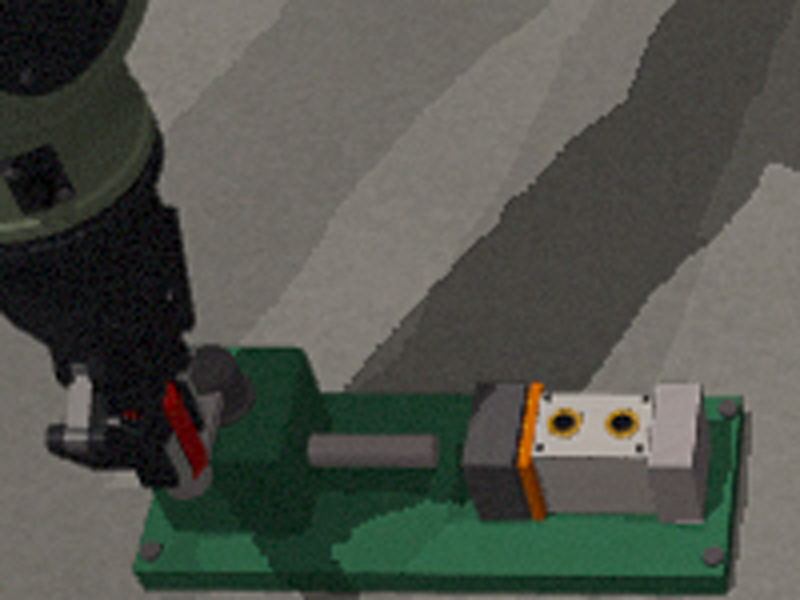

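The force doesn't show the stop yet, so I nudge on along the tangent.

Request:
servo_tool:
  motion:
    - [-0.1,-1,0,0,0,0,-1]
    - [-0.2,-2,0,0,0,0,-1]
    - [-0.3,-3,0,0,0,0,-1]
    - [-0.3,-3,0,0,0,0,-1]

```text
clock: 30.4
position: [581.5, -258.9, 129.4]
tcp_rot: [[0.056, 0.998, -0.001], [0.998, -0.056, 0.004], [0.004, -0.001, -1.0]]
ft_force: [-4.9, 14.8, 14.8]
gripper_width: 0.276
```

Request:
servo_tool:
  motion:
    - [-0.1,-1,0,0,0,0,-1]
    - [-0.3,-2,0,0,0,0,-1]
    - [-0.3,-2,0,0,0,0,-1]

```text
clock: 30.78
position: [581.5, -259.2, 129.4]
tcp_rot: [[0.055, 0.998, -0.001], [0.998, -0.055, 0.006], [0.006, -0.001, -1.0]]
ft_force: [-6.3, 24.1, 16.0]
gripper_width: 0.277
```

The stop is reached: the force rose to 24 N with no further motion. I relax the load, release and rise.

Request:
servo_tool:
  motion:
    - [0.3,3,0,0,0,0,-1]
    - [0.4,4,0,0,0,0,-1]

```text
clock: 31.02
position: [581.5, -258.5, 129.5]
tcp_rot: [[0.057, 0.998, -0.0], [0.998, -0.057, 0.001], [0.001, -0.0, -1.0]]
ft_force: [-4.4, 3.1, 9.8]
gripper_width: 0.282
```

Request:
servo_tool:
  motion:
    - [0,0,0,0,0,0,1]
    - [0,0,0,0,0,0,1]
    - [0,0,0,0,0,0,1]
    - [0,0,0,0,0,0,1]
    - [0,0,20,0,0,0,1]
    - [0,0,60,0,0,0,1]
    - [0,0,110,0,0,0,1]
    - [0,0,130,0,0,0,1]

```text
clock: 32.02
position: [581.9, -259.6, 261.6]
tcp_rot: [[0.058, 0.998, 0.003], [0.998, -0.058, -0.001], [-0.001, 0.003, -1.0]]
ft_force: [1.1, -0.1, -0.5]
gripper_width: 0.997
```

Request:
servo_tool:
  motion:
    - [-30,-50,0,0,0,0,1]
    - [-60,-105,0,0,0,0,1]
    - [-80,-150,0,0,0,0,1]
    - [-80,-150,0,0,0,0,1]
    - [-80,-150,0,0,0,0,1]

```text
clock: 32.65
position: [501.8, -408.8, 258.6]
tcp_rot: [[0.057, 0.998, 0.0], [0.998, -0.057, 0.001], [0.001, 0.0, -1.0]]
ft_force: [0.9, 0.2, -0.2]
gripper_width: 1.002
```

```bash
python3 -c "
from h import *
look('12',{'scene':(75,160,200,150,4),'top':(380,200,200,150,4)})"
```

```text
32.75 [ 502.24 -408.22  258.81] [ 0.06  1.    0.    1.   -0.06  0.    0.    0.   -1.  ] [ 0.37 -0.37  0.01] 1.0048359446420643
```

View pics/scene_12_c.png

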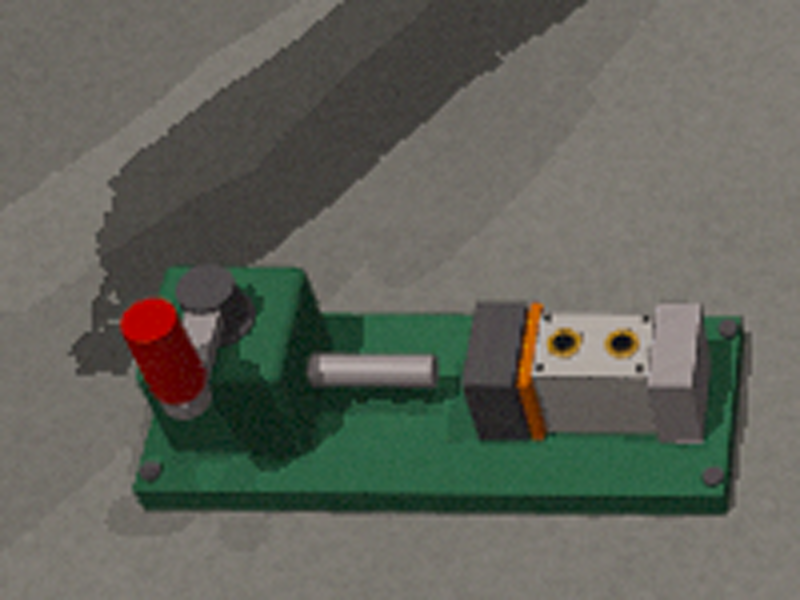

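View pics/top_12.png

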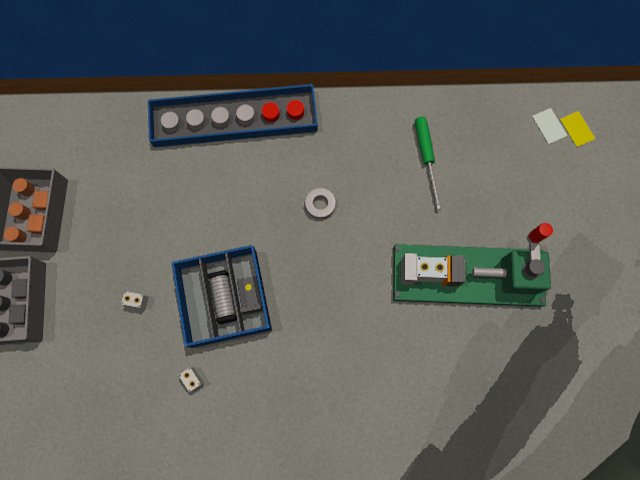

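The block is clamped between pad and jaw (scene-crop (595,345)), the grip is free, and the bystanders look unmoved. As a last check I compute the crank angle and block position.

Run:
```python
from h import *
import cv2
A=np.array;c=lambda p:cr(p,75,160,4)
g=un('scene',c([(149,323)]),160);h=un('scene',c([(207,290)]),112)
d=(g-h)[0];print(d,'crank rel. 4pi',-(np.arctan2(d[1],d[0])+.06))
L=A([[28,19,70],[28,-19,70],[-28,-19,70],[-28,19,70]])
p,r=fit2([("scene",L,c([(540,312),(533,375),(651,375),(651,312)])[[3,2,1,0]])],[536,-78,1.5])
print(p,r)
a=cv2.imread("pics/top0.png").astype(int);b=cv2.imread("pics/top_12.png").astype(int)
D=abs(a-b).max(2)
for n,(x0,y0,x1,y1) in dict(filter=(208,262,238,325),bracket=(238,275,262,315),bearing=(300,185,340,220),driver=(412,115,442,213)).items():print(n,D[y0:y1,x0:x1].mean(),(D[y0:y1,x0:x1]>60).sum())
```

```text
[54.91 -3.99 48.  ] crank rel. 4pi 0.012602912266773847
[538.62 -78.36   1.54] [ 0.92 -0.31 -0.4  -0.19 -0.23  0.31 -0.07  0.18]
filter 2.287830687830688 0
bracket 2.173958333333333 0
bearing 1.8592857142857142 0
driver 2.1170068027210887 0
```

The crank reads at its stop (within 0.02 rad) and the block sits at the seat, so I hand in.

```bash
python3 -c "
from cell import manip
print(manip.sign_off())"
```

```text
the job is handed in; nothing more can be done
None
```

The valve block is clamped on the seat and I handed the job in at about 33 s of the 72 s allowed. The hand-in reports no verdict.

**What I did:**
- I lifted the block out of its slot by its two ends and set it down on open bench.
- I took it again across its narrow sides, stood it on the clamp bed between the open jaws and let go.
- I then took the red grip and wound it clockwise to the stop without letting go. At the stop the force rose to about 24 N with no further motion.
- I released the grip and moved the arm clear.

**Last checks:**
- **Crank:** it measures within about 0.02 rad of its stop in the scene camera.
- **Block:** it stands upright against the fixed jaw. The scene-camera fit puts it at about (538.6, −78.4) mm, against a seat estimate of about (537, −78) mm, with its length 2–3° off the clamp's y axis.
- **Pad force:** I could not measure it directly. I infer it from the crank being at its stop and the pad bearing on the block in the picture.
- **Bystanders:** the filter, bracket, bearing and screwdriver show no change between the first and last top pictures.

The two cameras disagreed with each other by up to 4 mm. I mostly used values averaged between them. No check failed.

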